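# Carry the swinging tray of wet queens to the drying cover

### The arm

A 6-joint arm with a two-finger parallel gripper is mounted at the origin on the work surface. World frame = base frame: x ahead of the robot, y to its left, z up, the work surface at z = 0. Lengths are in m, angles in degrees, forces in N, time in s.
With the tool pointing down it reaches from about 0.3 to 0.775 m from the base axis. Payload 14.6 kg.
Tool frame: the origin (TCP) lies between the finger pads; the fingertips stand 17 mm ahead of it and the grasp point (between the pads) lies 2 mm behind it; z points along the fingers, y is the direction in which the jaws open and shut (so a half turn about z gives the same grasp; the last joint's range is limited). The gripper opens to 85 mm and grips with 20 to 120 N. Pads are 22 mm wide; open, the fingers measure 114 mm over their backs; the gripper's body (76 mm by 85 mm) begins 54 mm behind the grasp point. The pads swing forward as they close: fully open they stand 13 mm farther back than shut.
Start: joints at [-68.388, 17.183, 87.147, -0, 75.671, -3.816], TCP at [0.236, -0.497, 0.248] pointing down, gripper open.
Joint ranges: [-173.82, 173.82], [-45.26, 126.66], [13.44, 144.39], [-59.66, 239.66], [0, 175.72], [-146.38, 146.38]. Speed limits (degrees/s): [127.2, 127.2, 147.25, 180, 180, 180].

### API

Orientations are given as a 3x3 rotation matrix whose columns are the frame's x, y, z axes.
In Python, from rig import manip gives the robot as it stands.
- The arm moves only by the tool drive_tool, never from a script. Its arguments are lists of equal length, an entry for each row: "slide": the shift along the world's x, y, z as a fraction of full scale, a list of three; "turn": the turn about the world's z as a fraction of full scale. A call has 1 to 5 rows; each row is the pose to reach, as a shift and turn from the pose commanded when the call began; what a row does not reach only later rows make up. Full scale, the value 1, is 1 m for a shift and 90 degrees for a turn. A row lasts 1/8 s, in which the tool goes at most 62.5 mm and 10.7 degrees, less where a joint would pass 70% of its speed; a pose out of reach is approached as far as the arm can. A call with a number of a shift or a turn outside -1 to 1 is refused whole. A call with a gripper value outside its range is refused whole. "jaw" is the opening, from 0 (shut) to 1 (fully open), set as the call begins (left out, the last holds). The fingers move at their own pace and stop on an object; "force" is the grip in N (left out, the last holds). Time passes only in rows, so rows that repeat a pose let the fingers close. It gives the time, the measured TCP pose, the force and the opening at its end, in the units of the state.
- manip.read_state(): the state, without advancing time (a new reading comes with each control period).
- manip.camera(name): name is "scene" or "top" or "wrist"; returns (picture, depth): 384x512x3 uint8, red, green, blue; 384x512 float32, m along the optical axis (not along the pixel's ray), 0 where there is no reading.
- manip.get_calibration(name): a dict with "mtx" (3x3 intrinsics, pixels), "R" (3x3) and "t" (3): a world point X has camera coordinates R X + t; the wrist camera has in their place "tool_from_camera" (4x4, takes a point from camera to tool coordinates, whose origin is the TCP and whose axes are the flange's). Camera axes: x right, y down, z forward; pixel columns grow to the right and rows downward; lengths in m; the calibration is good to about 2 mm. The wrist camera is an equidistant fisheye: a pixel r from the principal point sees the ray r / f radians off the axis. A picture is of the moment at which its call begins: read the wrist's pose just before it. get_calibration takes no time and is no camera call.
- manip.sign_off(): hands the job in, once; it reports no verdict.
The state is a dict: "time": time; "q": joint angles; "qd": joint speeds; "joint_efforts": joint torques, N m; "tool_pos": TCP position; "eef_rot": TCP orientation; "contact_force": force on the tool from outside, world axes, zero at the start; "wrist_torque": the same for the moment, N m; "width": finger opening in m.
Only numpy, scipy, OpenCV 4.12 (cv2) and the standard library are available. Lean on these libraries where they do the work, as an engineer would, in place of code of your own. Each camera call takes 0.05 s, during which the arm holds its last target. There are 200 camera calls.

### The job

Take the carrying tray with the two freshly lacquered queens off its parking hook by the wooden grip of its swing handle, bring it over the pine base of the drying cover, stop its swinging there so that it hangs still and level just above the base for two or three seconds, and only then set it down gently and flat inside the rim and let go. The lacquer is wet: touch nothing but the handle, never let the tray swing wildly, bump the bench or the stand once it is off the hook, or go down into the base while it still swings. Leave the king, the cork block and the oil can where they stand.

Things in the scene. Friction and masses are not known exactly. Their poses are not given: they have to be found in the camera images.
- handle: Upright swing handle of the carrying tray, 60 g: brass stirrup with a walnut grip block on top. Origin on the pivot pin at its foot, z up along the handle, x along the pin, y along the tray's length. At the start it hangs on the hook, leaning up to 0.05 rad. Let go, it falls over to a stop 0.5 rad from square to the tray.
- grip (a point): Centre of the walnut grip block, 78 mm above the pivot. The block is 30 mm wide (y), 22 mm thick (x) and 40 mm tall (58 to 98 mm above the pivot). Take it here from above, fingers closing along the handle's y on the two flat sides.
- window (a point): Centre of the open window in the brass stirrup, 33 mm above the pivot: 20 mm wide (y), 50 mm tall (8 to 58 mm above the pivot). The stirrup is 30 mm wide and 10 mm thick (x). At the start the hook's arm passes through the window and carries the underside of the grip block.
- tray (a joint): Swing of the tray about the handle's pivot, rad: 0 is square to the handle; positive turns about the handle's +x (-y end down). Stops at -0.5 and 0.5. Hardly any friction: handle held still, period nominally 1.18 s (pendulum length 0.344 m), over 2 min to fall to a third. Hangs level. Starts near 0.27: the -y end leans on the stand's stop and swings free once lifted about 20 mm.
- tray_mid (a point): Centre of the tray's underside, 56 mm below the pivot when level, axes as the handle's when level. Beech board 84 mm (x) by 290 mm (y) by 12 mm; two small cheeks in the middle carry the pivot pin. Tray with queens: nominally 0.38 kg, centre of mass 32 mm below the pivot.
- queen_near_stop: Black lacquered queen pinned to the tray 112 mm from its middle, at the -y end; origin under its foot, 40 mm diameter, 94 mm tall, 85 g. Wet, not to be touched.
- queen_far_end: The other black lacquered queen, the same, pinned 112 mm from the middle at the tray's +y end. Wet, not to be touched.
- stand: Steel parking stand screwed to the bench; origin on the bench under the parked handle, axes as the parked tray's. Its post stands at x = +85 mm, 182 mm tall; from it the hook's arm runs towards -x. Feet of 6 mm flat steel.
- hook (a point): On the axis of the hook's level 8 mm round arm, 172 mm above the bench, where the grip block rests. To unhook, lift the handle 22 to 40 mm (arm and tip then lie free within the window) and draw it along the stand's -x: from 50 mm on the handle, from 90 mm on the whole tray is clear of the tip.
- hook_tip (a point): Top of the hook's upturned tip, 22 mm above the arm's axis and 32 mm from the resting point along the stand's -x.
- stop_top (a point): Upper edge of the felt-faced stop that the tray's low end leans on: 37 mm above the bench, 36 mm wide (x), 20 mm thick, at the stand's y = -118 mm.
- base: Base of the drying cover, screwed down: pine board 140 mm (x) by 346 mm (y) by 12 mm with a rim 6 mm wide standing 10 mm above its green felted floor; origin under its centre. Inside the rim 128 by 334 mm; the tray belongs in it lengthwise along y, either way round.
- base_floor (a point): Centre of the base's floor, 12 mm above the bench, axes as the base's.
- king: White holly king, loose on the bench, 42 mm diameter, 97 mm tall; origin under its foot.
- cork_block: Round cork sanding block, loose on the bench, 56 mm diameter, 34 mm tall; origin under its centre.
- oil_can: Green enamel oil can, loose on the bench, 56 mm diameter, 97 mm tall with a brass spout reaching 33 mm along its x; origin under its centre.
- table: The bench with its grey-green linoleum top at height 0.

How it is judged (in metres and radians):
On the way, in this order (a step that is already met when the one before it is completed fails the run):
1. the tray is off the hook, carried by its handle (horizontal distance between handle and hook above 0.08 m and height (world z) of tray_mid above 0.05 m), for 0.2 s.
2. the tray hangs still and level over the base, within 25 mm of its centre and 20 to 120 mm above its floor, tilted less than 0.1 rad for 2 s (horizontal distance between tray_mid and base_floor below 0.025 m and z of tray_mid in the frame of base_floor between 0.02 and 0.12 m and angle between tray_mid's own z axis and vertical below 0.1 rad), for 2 s.
At the end, for the whole second after the job is handed in: The tray stands flat (within 0.05 rad) on the floor of the base inside its rim, its middle within 30 mm of the base's centre and its length along the base's, everything let go and at rest (horizontal distance between tray_mid and base_floor below 0.03 m and z of tray_mid in the frame of base_floor below 0.005 m and angle between tray_mid's own z axis and vertical below 0.05 rad and angle between the y axis of tray_mid and the y axis of base_floor, either way round below 0.25 rad and contact force between handle and base above 1 N and linear speed of handle below 0.03 m/s and velocity of joint tray between -0.2 and 0.2 rad/s); the robot touches nothing.
It fails at once if a wet queen is touched by the robot (contact force between any of the arm, the fingers and queen_near_stop above 0.3 N or contact force between any of the arm, the fingers and queen_far_end above 0.3 N).
It fails at once if the tray or its load touches the bench, or bumps the stand once it is off the hook (contact force between handle and table above 0.5 N or (contact force between handle and stand above 0.5 N and horizontal distance between handle and hook above 0.08 m)).
It fails at once if the tray is lowered to within 30 mm of the base's floor while tilted by more than 0.1 rad, or is slammed down on the base (over 20 N) ((horizontal distance between tray_mid and base_floor below 0.12 m and z of tray_mid in the frame of base_floor below 0.03 m and angle between tray_mid's own z axis and vertical above 0.1 rad) or contact force between handle and base above 20 N).
It fails at once if the tray tilts by more than 0.45 rad (angle between tray_mid's own z axis and vertical above 0.45 rad).
It fails at once if the king, the cork block or the oil can is moved by more than 20 mm (distance of any of king, cork_block, oil_can from where it was at the start of the episode above 0.02 m).
It also fails if it takes over 72 s, if anything falls off the work surface, if the arm or the gripper's body presses on something with over 40 N, if the wrist force passes 120 N, or if a joint passes its speed limit or range.

## Working session

There is one attempt and no reset: what is moved stays moved. The work goes in short steps, Python scripts to look and compute and a tool call to move; the robot and the scene stay as the last step left them, time stands still between calls to the robot, and variables do not carry over. Pictures are saved under pics/ and viewed, about 8 in all and at most 12, crops included, and the job is handed in when it is done.

Besides the shell and the picture viewer there is one more tool, called after "Emit:" as name(argument=value, ...) on one line, values as JSON. drive_tool: Moves the arm, as the interface text tells. Shift numbers are shares of 1 m and turn numbers shares of 90 degrees, none past 1 either way. Its arguments: {"type":"object","properties":{"slide":{"type":"array","items":{"type":"array","items":{"type":"number"}}},"turn":{"type":"array","items":{"type":"number"}},"jaw":{"type":"number"},"force":{"type":"number"}},"required":["slide","turn"]}

```bash
mkdir -p pics; cat > h.py <<'E'
import numpy as np, cv2
from rig import manip
def cam(n):
    st=manip.read_state(); p,d=manip.camera(n); return st,p,d
def save(f,p): cv2.imwrite('pics/'+f,cv2.cvtColor(p,cv2.COLOR_RGB2BGR))
def world(n,d):
    c=manip.get_calibration(n);K=np.array(c['mtx']);R=np.array(c['R']);t=np.array(c['t'])
    v,u=np.indices(d.shape); X=np.stack([(u-K[0,2])/K[0,0]*d,(v-K[1,2])/K[1,1]*d,d],-1)
    return (X-t)@R
E
python3 - <<'E'
from h import *
st,p,d=cam('top'); st,p2,d2=cam('scene')
np.savez('v0.npz',p=p,d=d,p2=p2,d2=d2)
save('a.png',np.vstack([p,p2])[:, :][::1]) if 0 else (save('top0.png',p),save('scene0.png',p2))
W=world('top',d); print(W[192,256],st)
for n in('top','scene'):print(manip.get_calibration(n))
E
```

```text
[ 0.62434271 -0.00361106  0.00103306] {'time': 0.05, 'q': array([-6.83888281e+01,  1.72150104e+01,  8.71816763e+01,  1.68113632e-03,
        7.56699456e+01, -3.81544609e+00]), 'qd': array([-0.0317951 , -0.11170828, -0.17835223,  0.06335881,  0.01537598,
       -0.02978162]), 'joint_efforts': array([ 1.01630227e-03, -5.44960177e+01, -3.62805748e+01, -1.04548383e-04,
        3.09241172e-03,  5.08539504e-07]), 'tool_pos': array([ 0.23607065, -0.49651537,  0.24771706]), 'eef_rot': array([[ 9.03139071e-01,  4.29347944e-01, -4.01891582e-04],
       [ 4.29348119e-01, -9.03138417e-01,  1.09167133e-03],
       [ 1.05743115e-04, -1.15848243e-03, -9.99999323e-01]]), 'contact_force': array([ 0.10640592, -0.99609811,  0.96509688]), 'wrist_torque': array([ 0.00420919,  0.01509626, -0.00859236]), 'width': 0.08529428390261264}
{'mtx': array([[377.78818364,   0.        , 252.53225705],
       [  0.        , 377.78818364, 194.04726603],
       [  0.        ,   0.        ,   1.        ]]), 'R': array([[ 9.65966057e-02, -9.95323609e-01, -9.32653727e-05],
       [-9.63156992e-01, -9.34511907e-02, -2.52181451e-01],
       [ 2.50993436e-01,  2.44497014e-02, -9.67679961e-01]]), 't': array([-0.05327284,  0.59498706,  1.00251948])}
{'mtx': array([[382.20101236,   0.        , 253.22017807],
       [  0.        , 382.20101236, 190.24980111],
       [  0.        ,   0.        ,   1.        ]]), 'R': array([[-0.88162712,  0.47161333,  0.01773377],
       [ 0.34411147,  0.66808457, -0.65973502],
       [-0.32298749, -0.57553789, -0.75128904]]), 't': array([ 0.48305994, -0.10711275,  1.17144819])}
```

View pics/top0.png

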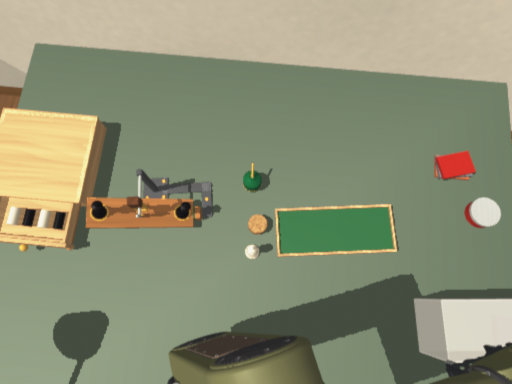

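View pics/scene0.png

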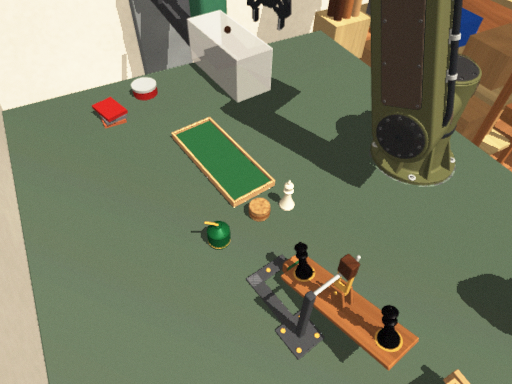

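The tray stands at left, its grip around top pixel (133,202) and the stop end at right (195,212). The base lies at (335,230), and the can, cork and king are between them near (255,180–250). Next I'll measure them.

```bash
cat > m.py <<'E'
from h import *
z=np.load('v0.npz');p,d,p2,d2=[z[k] for k in('p','d','p2','d2')]
W=world('top',d);W2=world('scene',d2)
h=cv2.cvtColor(p,cv2.COLOR_RGB2HSV)
def rect(P):
    c,s,a=cv2.minAreaRect((P[:,:2]*1000).astype(np.float32)); print('  rect',c,s,a)
v,u=np.indices(d.shape)
g=(h[...,0]>45)&(h[...,0]<85)&(h[...,1]>150)&(u>270)&(u<400)&(v>195)&(v<265)&(d>0)
P=W[g];print('felt',g.sum(),P.mean(0));rect(P)
# box on left
for nm,r in dict(can=(240,170,268,192),cork=(247,213,268,236),king=(243,243,262,260)).items():
    a=W[r[1]:r[3],r[0]:r[2]].reshape(-1,3);a=a[a[:,2]>.012];print(nm,a.mean(0),a.max(0),a.min(0))
def tray(W,p,nm):
    h=cv2.cvtColor(p,cv2.COLOR_RGB2HSV)
    reg=(W[...,0]>.4)&(W[...,0]<.9)&(W[...,1]>.12)&(W[...,1]<.55)
    w=reg&(h[...,0]<14)&(h[...,1]>120)&(h[...,2]>90)&(W[...,2]>.02)&(W[...,2]<.135)
    P=W[w];print(nm,'tray',len(P),P.min(0),P.max(0));rect(P)
    A=np.c_[P[:,:2],np.ones(len(P))];k=np.linalg.lstsq(A,P[:,2],rcond=None)[0];print('  plane',k)
    t=reg&(W[...,2]>.165)&(W[...,2]<.25);P=W[t];print(nm,'high',len(P),P.min(0),P.max(0),np.median(P,0))
    b=t&(h[...,0]<20)&(h[...,1]>90);P=W[b];print(' brown',len(P),P.min(0),P.max(0),P.mean(0))
    if len(P)>5: rect(P); T=P[P[:,2]>np.percentile(P[:,2],70)];print(' topface',T.mean(0),T[:,2].std());rect(T)
    b=reg&(h[...,2]<45)&(W[...,2]>.1)&(W[...,2]<.165);P=W[b]
    for s in(0,1):
        q=P[(P[:,1]>np.median(P[:,1]))==s] if len(P) else P;print(' dark',len(q),q.mean(0))
tray(W,p,'top');tray(W2,p2,'scene')
a=W[110:245,0:100].reshape(-1,3);a=a[a[:,2]>.03];print('cabinet',a.min(0),a.max(0))
E
python3 m.py
```

```text
felt 0 [nan nan nan]
  rect (0.0, 0.0) (0.0, 0.0) 0.0
can [0.64308172 0.01070666 0.05611857] [0.67864162 0.03851682 1.12015774] [ 0.32658611 -0.02193277  0.01220236]
cork [ 0.51660488 -0.0166567   0.04592749] [0.54792104 0.01060286 1.12015774] [ 0.32658611 -0.04360583  0.01206471]
king [ 0.43707494 -0.00891395  0.06904288] [0.45253609 0.00842956 1.12015774] [ 0.32658611 -0.02375466  0.0124434 ]
top tray 1844 [0.42571495 0.152639   0.0208121 ] [0.5731274  0.51650354 0.12938223]
  rect (508.1509094238281, 340.16827392578125) (91.5137939453125, 376.0898132324219) 11.535174369812012
  plane [-0.0476198   0.29425328  0.00850956]
top high 427 [0.4798888  0.2794064  0.16524189] [0.60861882 0.40586702 0.21822967] [0.51244982 0.29833374 0.18627284]
 brown 187 [0.4810238  0.2794064  0.16731208] [0.52666388 0.40586702 0.21822967] [0.51274466 0.30272561 0.20385136]
  rect (508.3265380859375, 342.29595947265625) (125.58375549316406, 45.24213409423828) 85.66495513916016
 topface [0.51604701 0.29547677 0.21557481] 0.0008486822446914237
  rect (515.1229858398438, 294.018310546875) (20.05422210693359
[... 465 characters left out ...]
0493394 0.18775309]
 brown 423 [0.49249219 0.2802215  0.16628996] [0.60787514 0.41150265 0.21890239] [0.52161324 0.30399013 0.2030526 ]
  rect (546.0941162109375, 352.9524230957031) (101.40632629394531, 131.90016174316406) 10.405693054199219
 topface [0.5166869  0.29637585 0.21678845] 0.0007147108735384713
  rect (516.2870483398438, 295.21429443359375) (20.43610954284668, 29.002758026123047) 7.627659797668457
 dark 291 [0.54456279 0.27271365 0.12583768]
 dark 290 [0.50410992 0.41876903 0.13052674]
cabinet [ 0.32658611 -0.02193277  0.0300107 ] [0.79508361 0.78731846 1.12015774]m.py:9: RuntimeWarning: Mean of empty slice.
  P=W[g];print('felt',g.sum(),P.mean(0));rect(P)
  ret = um.true_divide(
```

```bash
cat > m2.py <<'E'
from h import *
z=np.load('v0.npz');p,d,p2,d2=[z[k] for k in('p','d','p2','d2')]
def line(P): 
    a=cv2.fitLine((P[:,:2]).astype(np.float32),cv2.DIST_HUBER,0,.01,.01).ravel(); return np.degrees(np.arctan2(a[1],a[0]))%180
for nm,p,d,px in(('top',p,d,(335,230)),('scene',p2,d2,(222,160))):
    W=world(nm,d);h=cv2.cvtColor(p,cv2.COLOR_RGB2HSV);print(nm,h[px[1],px[0]],W[px[1],px[0]])
    m=((h[...,1]>180)&(abs(h[...,0].astype(int)-h[px[1],px[0],0])<8)).astype(np.uint8)
    n,l=cv2.connectedComponents(m);g=(l==l[px[1],px[0]])&(d>0);P=W[g]
    c,s,a=cv2.minAreaRect((P[:,:2]*1000).astype(np.float32));print('felt',len(P),P.mean(0),c,s,a,line(P))
    # round objects: above-bench points in 3D by height, clustered
    m=((W[...,2]>.02)&(W[...,2]<.13)&(W[...,0]>.38)&(W[...,0]<.72)&(W[...,1]>-.06)&(W[...,1]<.09)&(d>0)).astype(np.uint8)
    n,l,st,_=cv2.connectedComponentsWithStats(m)
    for i in range(1,n):
        if st[i,4]>25: P=W[l==i];print('obj',len(P),P.min(0).round(3),P.max(0).round(3),P.mean(0).round(3))
    r=(W[...,2]>.03)&(W[...,1]>.38)&(W[...,0]>.3)&(W[...,0]<.8)&(h[...,2]>150)&(h[...,0]>14)&(h[...,0]<26)&(d>0)
    P=W[r]; 
    if len(P):print('cabinet',len(P),np.percentile(P,1,axis=0),P.max(0))
E
python3 m2.py
```

```text
top [ 65 120 130] [ 0.52792409 -0.24703411  0.01347671]
felt 195817 [0.66655085 0.00815567 0.01728889] (642.8223876953125, 80.9532470703125) (1238.0428466796875, 2771.288818359375) 0.03310169652104378 93.91843
obj 312 [ 0.623 -0.016  0.022] [0.681 0.039 0.096] [0.647 0.011 0.052]
obj 289 [ 0.494 -0.043  0.021] [0.548 0.011 0.038] [ 0.52  -0.016  0.032]
obj 87 [ 0.428 -0.021  0.02 ] [0.453 0.005 0.095] [ 0.439 -0.009  0.07 ]
cabinet 8509 [0.39750043 0.49407079 0.04075768] [0.79508361 0.78731846 0.12046223]
scene [ 66 139 121] [ 0.52740453 -0.23406014  0.01097987]
felt 195525 [ 0.45839317 -0.23606338 -0.02468997] (-170.9119873046875, -641.093017578125) (2857.861572265625, 2435.575927734375) 0.08612300455570221 105.411705
obj 196 [ 0.429 -0.017  0.02 ] [0.456 0.007 0.099] [ 0.445 -0.003  0.056]
obj 350 [ 0.495 -0.044  0.02 ] [0.551 0.013 0.038] [ 0.524 -0.012  0.032]
obj 491 [ 0.623 -0.013  0.02 ] [0.683 0.042 0.097] [0.656 0.022 0.05 ]
cabinet 304 [0.39824871 0.40213441 0.0426411 ] [0.53223226 0.53681005 0.12155504]
```

```bash
sed -i 's/h\[...,1\]>180)/h[...,1]>h[px[1],px[0],1]-25)\&(abs(W[...,0]-.527)<.15)\&(abs(W[...,1]+.23)<.25)/' m2.py; python3 m2.py | grep -E 'felt|top|scene'; python3 - <<'E'
from h import *
import rig
z=np.load('v0.npz');p=z['p'];d=z['d'];W=world('top',d)
h=cv2.cvtColor(p,cv2.COLOR_RGB2HSV)
print([h[v,u] for v,u in((230,300),(230,370),(215,335),(245,330),(270,335),(300,100))])
# rim: z>0.017
m=(W[...,2]>.0165)&(W[...,2]<.03)&(abs(W[...,0]-.527)<.12)&(abs(W[...,1]+.23)<.21)
P=W[m];print(m.sum(),P.min(0),P.max(0),cv2.minAreaRect((P[:,:2]*1000).astype(np.float32)))
E
```

```text
top [ 65 120 130] [ 0.52792409 -0.24703411  0.01347671]
felt 4463 [ 0.52917682 -0.24644309  0.01087027] (529.9609375, -246.61634826660156) (121.5614242553711, 328.618408203125) 7.741113662719727 97.86568
scene [ 66 139 121] [ 0.52740453 -0.23406014  0.01097987]
felt 3025 [ 0.52549242 -0.23812629  0.0121782 ] (525.2473754882812, -251.33665466308594) (121.25051879882812, 325.056884765625) 7.828744411468506 97.90675
[array([ 65, 121, 131], dtype=uint8), array([ 66, 126, 130], dtype=uint8), array([ 66, 125, 129], dtype=uint8), array([ 65, 121, 129], dtype=uint8), array([ 46,  47, 142], dtype=uint8), array([ 46,  44, 155], dtype=uint8)]
726 [ 0.43468475 -0.42471606  0.01652728] [ 0.61786175 -0.02001017  0.02997828] ((523.321044921875, -214.98175048828125), (140.54823303222656, 407.8531799316406), 7.904296875)
```

Emit:
drive_tool(slide=[[0.02, 0.05, 0.02], [0.04, 0.11, 0.04], [0.06, 0.17, 0.06], [0.08, 0.23, 0.072], [0.1, 0.28, 0.072]], turn=[-0.02, -0.04, -0.06, -0.08, -0.1], jaw=1)

```text
time: 0.72
tool_pos: [0.3361, -0.2156, 0.321]
eef_rot: [[0.96, 0.281, 0.001], [0.281, -0.96, -0.001], [0.001, 0.001, -1.0]]
contact_force: [1.1, 0.1, -0.5]
width: 0.0853
```

Emit:
drive_tool(slide=[[0.02, 0.06, 0], [0.04, 0.115, 0], [0.06, 0.17, 0], [0.08, 0.225, 0], [0.1, 0.28, 0]], turn=[-0.02, -0.04, -0.06, -0.079, -0.079])

```text
time: 1.35
tool_pos: [0.4361, 0.0647, 0.3202]
eef_rot: [[0.987, 0.162, 0.0], [0.162, -0.987, -0.0], [0.0, 0.0, -1.0]]
contact_force: [0.2, -0.6, 0.7]
width: 0.0853
```

Emit:
drive_tool(slide=[[0.02, 0.055, 0], [0.04, 0.11, 0], [0.06, 0.16, 0], [0.075, 0.2, 0], [0.08, 0.233, 0]], turn=[0, 0, 0, 0, 0])

```text
time: 1.98
tool_pos: [0.5162, 0.2973, 0.3193]
eef_rot: [[0.987, 0.162, -0.001], [0.162, -0.987, -0.001], [-0.001, 0.0, -1.0]]
contact_force: [0.2, 0.0, 0.1]
width: 0.0854
```

```bash
python3 - <<'E'
from h import *
st,p,d=cam('wrist');save('w0.png',p);np.savez('w0.npz',p=p,d=d,pos=st['tool_pos'],R=st['eef_rot'])
c=manip.get_calibration('wrist');print(c)
K=np.array(c['mtx']);T=np.array(c['tool_from_camera'])
v,u=np.indices(d.shape);a=(u-K[0,2])/K[0,0];b=(v-K[1,2])/K[1,1];r=np.hypot(a,b)+1e-9
X=np.stack([np.tan(r)*a/r*d,np.tan(r)*b/r*d,d],-1)
W=(X@T[:3,:3].T+T[:3,3])@np.array(st['eef_rot']).T+st['tool_pos']
W[(r>1.4)|(d<=0)]=np.nan
np.save('w0W.npy',W)
for n,lo,hi in(('griptop',.208,.224),):
    m=(W[...,2]>lo)&(W[...,2]<hi)&(abs(W[...,0]-.516)<.04)&(abs(W[...,1]-.296)<.05)
    P=W[m];print(n,len(P),P.mean(0),cv2.minAreaRect((P[:,:2]*1000).astype(np.float32)))
E
```

```text
{'mtx': array([[297.31863964,   0.        , 254.67432356],
       [  0.        , 297.31863964, 195.55116798],
       [  0.        ,   0.        ,   1.        ]]), 'tool_from_camera': array([[-7.24090526e-04, -9.64476128e-01, -2.64169025e-01,
         6.58692169e-02],
       [ 9.99999170e-01, -9.79860556e-04,  8.36442465e-04,
         1.23272565e-03],
       [-1.06557760e-03, -2.64168200e-01,  9.64476037e-01,
        -1.26066775e-01],
       [ 0.00000000e+00,  0.00000000e+00,  0.00000000e+00,
         1.00000000e+00]])}
griptop 984 [0.51768453 0.29327063 0.21596088] ((516.9133911132812, 293.1073303222656), (21.08181381225586, 29.490652084350586), 9.144231796264648)
```

View pics/w0.png

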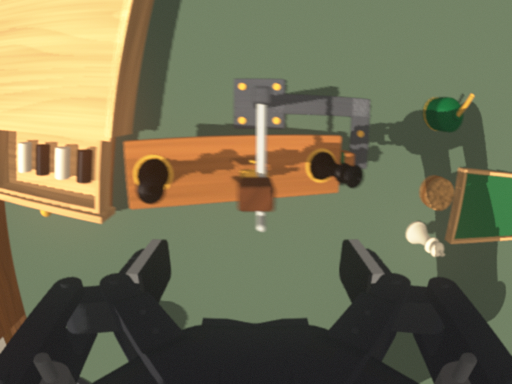

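The wrist view shows the walnut block at (255,193), between the fingers, with the hook arm running up to (262,95). The queens are well outside the finger span, so I can descend.

Emit:
drive_tool(slide=[[0.001, -0.004, -0.03], [0.001, -0.004, -0.07], [0.001, -0.004, -0.105], [0.001, -0.004, -0.124], [0.001, -0.004, -0.124]], turn=[0, 0, 0, 0, 0])

```text
time: 2.65
tool_pos: [0.5164, 0.2914, 0.1948]
eef_rot: [[0.987, 0.162, -0.003], [0.162, -0.987, -0.001], [-0.003, 0.001, -1.0]]
contact_force: [-0.3, 0.4, 1.2]
width: 0.0853
```

Emit:
drive_tool(slide=[[0, 0, 0], [0, 0, 0], [0, 0, 0], [0, 0, 0], [0, 0, 0]], turn=[0, 0, 0, 0, 0], jaw=0, force=60)

```text
time: 3.28
tool_pos: [0.5172, 0.2921, 0.1973]
eef_rot: [[0.987, 0.162, 0.002], [0.162, -0.987, 0.001], [0.002, -0.001, -1.0]]
contact_force: [-0.8, 2.7, 5.9]
width: 0.0296
```

Emit:
drive_tool(slide=[[0, 0, 0], [0, 0, 0]], turn=[0, 0])

```text
time: 3.52
tool_pos: [0.5172, 0.2921, 0.1973]
eef_rot: [[0.987, 0.162, 0.002], [0.162, -0.987, 0.001], [0.002, -0.001, -1.0]]
contact_force: [-0.5, 2.7, 6.4]
width: 0.0292
```

Emit:
drive_tool(slide=[[0, 0, 0.005], [0, 0, 0.012], [0, 0, 0.02], [0, 0, 0.028], [0, 0, 0.031]], turn=[0, 0, 0, 0, 0])

```text
time: 4.15
tool_pos: [0.517, 0.2917, 0.228]
eef_rot: [[0.987, 0.162, 0.001], [0.162, -0.987, 0.0], [0.001, -0.0, -1.0]]
contact_force: [-0.8, 0.7, -4.7]
width: 0.0292
```

```bash
cat >> h.py <<'E'
def tilt():
    st=manip.read_state();p,d=manip.camera('scene');W=world('scene',d);h=cv2.cvtColor(p,cv2.COLOR_RGB2HSV)
    c=st['tool_pos'];yw=np.arctan2(st['eef_rot'][1,0],st['eef_rot'][0,0])
    L=(W-c)@np.array([[np.cos(yw),-np.sin(yw),0],[np.sin(yw),np.cos(yw),0],[0,0,1]])
    m=(d>0)&(abs(L[...,0])<.05)&(abs(L[...,1])<.15)&(L[...,2]<-.07)&(L[...,2]>-.175)&(h[...,0]<14)&(h[...,1]>110)&(h[...,2]>80)
    P=L[m];
    for _ in range(3):
        k=np.linalg.lstsq(np.c_[P,np.ones(len(P))][:,[0,1,3]],P[:,2],rcond=None)[0]
        e=abs(P[:,2]-P[:,:2]@k[:2]-k[2]);P=P[e<max(.006,np.median(e)*1.5)]
    return st['time'],np.arctan(k[1]),len(P),k[2],p
def series(n):
    r=[tilt()[:4] for _ in range(n)];return np.array(r)
def fit(r,w=None):
    from scipy.optimize import least_squares
    t=r[:,0]-r[-1,0]
    f=lambda x:x[0]+x[1]*np.cos(x[3]*t)+x[2]*np.sin(x[3]*t)-r[:,1]
    o=least_squares(f,[0,.2,.1,2*np.pi/1.18],bounds=([-.1,-1,-1,4.3],[.1,1,1,6.3]),loss='soft_l1',f_scale=.02);return o.x,np.std(o.fun)
E
python3 -c "
from h import *
r=series(3);print(r.round(4));print(manip.read_state()['contact_force'],manip.read_state()['tool_pos'])
save('s1.png',manip.camera('scene')[0])"
```

```text
[[ 4.150e+00 -9.720e-02  2.747e+03 -1.232e-01]
 [ 4.200e+00 -1.736e-01  2.268e+03 -1.234e-01]
 [ 4.250e+00 -2.361e-01  1.816e+03 -1.237e-01]]
[ 0.36909283 -0.80717372 -4.32575154] [0.51688233 0.29161723 0.22724976]
```

View pics/s1.png

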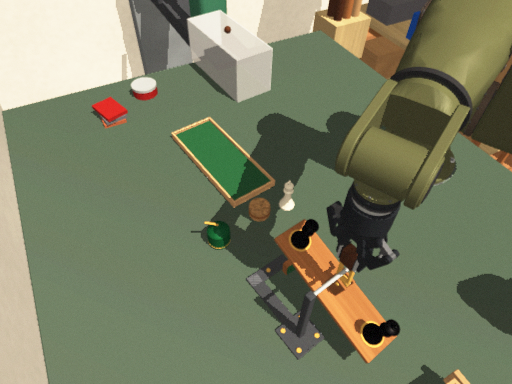

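The tray is free and hangs from the grip, still around the hook arm and swinging (about −0.24 rad now). I'll draw it straight out along the stand's −x.

Emit:
drive_tool(slide=[[-0.012, -0.002, 0.003], [-0.035, -0.006, 0.003], [-0.062, -0.01, 0.003], [-0.09, -0.015, 0.003], [-0.112, -0.018, 0.003]], turn=[0, 0, 0, 0, 0])

```text
time: 4.97
tool_pos: [0.4032, 0.2733, 0.2304]
eef_rot: [[0.987, 0.162, -0.0], [0.162, -0.987, 0.0], [0.0, -0.0, -1.0]]
contact_force: [-0.6, -0.5, -4.6]
width: 0.0292
```

Emit:
drive_tool(slide=[[-0.01, -0.002, 0.01], [-0.012, -0.002, 0.025], [-0.012, -0.002, 0.035], [-0.012, -0.002, 0.04]], turn=[0, 0, 0, 0])

```text
time: 5.48
tool_pos: [0.3935, 0.2718, 0.2711]
eef_rot: [[0.987, 0.162, 0.001], [0.162, -0.987, 0.001], [0.001, -0.0, -1.0]]
contact_force: [0.4, -1.2, -4.3]
width: 0.0293
```

```bash
python3 -c "
from h import *
r=series(24);print(r[::1,:2].round(3).tolist());print(fit(r));np.save('r1.npy',r);print(r[:,2:].min(0),r[:,2:].max(0));print(manip.read_state()['tool_pos'],manip.read_state()['time'])"
```

```text
[[5.475, -0.29], [5.525, -0.314], [5.575, -0.316], [5.625, -0.298], [5.675, -0.257], [5.725, -0.2], [5.775, -0.127], [5.825, -0.043], [5.875, 0.042], [5.925, 0.126], [5.975, 0.2], [6.025, 0.261], [6.075, 0.302], [6.125, 0.322], [6.175, 0.32], [6.225, 0.296], [6.275, 0.25], [6.325, 0.187], [6.375, 0.111], [6.425, 0.027], [6.475, -0.059], [6.525, -0.141], [6.575, -0.211], [6.625, -0.264]]
(array([ 2.54261000e-03, -2.69340192e-01, -1.75944572e-01,  5.34498447e+00]), np.float64(0.0008666947842194559))
[ 1.27800000e+03 -1.26041264e-01] [ 3.42100000e+03 -1.23093664e-01]
[0.39291239 0.27166159 0.27028162] 6.675
```

```bash
cat > plan.py <<'E'
from h import *
import sys
from scipy.optimize import minimize
g=9.81;dt=.125
def plan(th0,om0,w,S,N,bias=0,lag=0.0):
    L=g/w**2
    # velocity per row v_k; velocity jump at t=k*dt(+lag) gives om -= dv/L
    T=N*dt
    ph=lambda t:np.array([np.sin(w*(T-t))/w,np.cos(w*(T-t))])
    D=np.eye(N+1,N)-np.eye(N+1,N,k=-1) # dv_k=v_k-v_{k-1}
    D=np.vstack([np.eye(N),np.zeros((1,N))])-np.vstack([np.zeros((1,N)),np.eye(N)])
    G=-np.stack([ph(k*dt+lag) for k in range(N+1)],1)/L@D
    free=np.array([th0*np.cos(w*T)+om0*np.sin(w*T)/w,-th0*w*np.sin(w*T)+om0*np.cos(w*T)])
    A=np.vstack([G,dt*np.ones((1,N))]);b=np.r_[-free,S]
    H=D.T@D; Kk=np.block([[H,A.T],[A,np.zeros((3,3))]])
    v=np.linalg.solve(Kk,np.r_[np.zeros(N),b])[:N]
    s=np.cumsum(v)*dt
    th,om=th0,om0;tr=[];dv=D@v
    for k in range(N):
        om-=dv[k]/L
        for _ in range(5):
            a=w*dt/5;th,om=th*np.cos(a)+om*np.sin(a)/w,-th*w*np.sin(a)+om*np.cos(a);tr.append(th)
    return s,v,np.array(tr)
def state(r,lead=.05):
    x,_=fit(r);c,s_,w=x[1],x[2],x[3]
    t=lead;return c*np.cos(w*t)+s_*np.sin(w*t),w*(-c*np.sin(w*t)+s_*np.cos(w*t)),w
def rows(s,xp,z,yaw):
    u=np.array([-np.sin(yaw),np.cos(yaw)]);e=np.array([np.cos(yaw),np.sin(yaw)])
    P=np.c_[np.outer(s,u)+np.outer(xp,e),z].round(3)
    for i in range(0,len(P),5):
        o=P[i-1] if i else np.zeros(3);print((P[i:i+5]-o).round(3).tolist())
E
python3 - <<'E'
from plan import *
r=np.load('r1.npy');th,om,w=state(r);print(th,om,w)
for N in(30,35,40):
    s,v,tr=plan(th,om,w,-.535,N,lag=.0);print(N,abs(v).max(),abs(tr).max(),s.max(),s.min())
N=40;s,v,tr=plan(th,om,w,-.535,N)
q=np.linspace(0,1,N+1)[1:];sm=q*q*(3-2*q)
zz=.09*np.minimum(1,q*3)
print(s.round(3),tr[::5].round(2));rows(s,.05*sm,zz,np.radians(9.2))
E
```

```text
-0.3062421970851955 -0.5268633384669135 5.344984469720262
30 0.26698363280792076 0.31448379354033346 -0.006009890505600037 -0.5349999999999999
35 0.2426425529175411 0.31669199824647914 -0.00409149776171897 -0.5372256056918406
40 0.20688423261917696 0.31733828797043107 -0.003530029201569812 -0.5350000000000001
[-0.004 -0.008 -0.011 -0.013 -0.013 -0.015 -0.02  -0.031 -0.046 -0.064
 -0.084 -0.102 -0.118 -0.131 -0.143 -0.157 -0.174 -0.196 -0.221 -0.247
 -0.271 -0.292 -0.309 -0.323 -0.338 -0.354 -0.373 -0.395 -0.418 -0.439
 -0.457 -0.47  -0.478 -0.484 -0.491 -0.499 -0.509 -0.52  -0.529 -0.535] [-0.31 -0.27 -0.11  0.09  0.25  0.3   0.23  0.06 -0.11 -0.23 -0.24 -0.14
  0.01  0.15  0.22  0.19  0.09 -0.04 -0.14 -0.18 -0.13 -0.04  0.06  0.13
  0.13  0.08 -0.   -0.07 -0.11 -0.09 -0.04  0.01  0.05  0.05  0.03 -0.01
 -0.03 -0.04 -0.03 -0.01]
[[0.001, -0.003, 0.007], [0.002, -0.008, 0.014], [0.003, -0.011, 0.02], [0.003, -0.012, 0.027], [0.004, -0.013, 0.034]]
[[0.001, -0.001, 0.006], [0.003, -0.006, 0.013], [0.006, -0.016, 0.02], [0.01, -0.031, 0.027], [0.014, -0.049, 0.034]]
[[0.005, -0.02, 0.006], [0.009, -0.037, 0.013], [0.013, -0.052, 0.02], [0.017, -0.065, 0.022], [0.021, -0.077, 0.022]]
[[0.003, -0.013, 0.0], [0.008, -0.03, 0.0], [0.013, -0.051, 0.0], [0.019, -0.075, 0.0], [0.025, -0.1, 0.0]]
[[0.006, -0.024, 0.0], [0.011, -0.044, 0.0], [0.016, -0.061, 0.0], [0.02, -0.075, 0.0], [0.024, -0.089, 0.0]]
[[0.004, -0.015, 0.0], [0.009, -0.034, 0.0], [0.014, -0.055, 0.0], [0.019, -0.078, 0.0], [0.024, -0.099, 0.0]]
[[0.004, -0.017, 0.0], [0.007, -0.029, 0.0], [0.01, -0.038, 0.0], [0.012, -0.044, 0.0], [0.014, -0.05, 0.0]]
[[0.002, -0.007, 0.0], [0.004, -0.017, 0.0], [0.006, -0.028, 0.0], [0.008, -0.038, 0.0], [0.009, -0.043, 0.0]]
```

The fit is clean: amplitude 0.32 rad, ω 5.345. I'll run the transport that also damps the swing.

Emit:
drive_tool(slide=[[0.001, -0.003, 0.007], [0.002, -0.008, 0.014], [0.003, -0.011, 0.02], [0.003, -0.012, 0.027], [0.004, -0.013, 0.034]], turn=[0, 0, 0, 0, 0])

```text
time: 7.3
tool_pos: [0.3969, 0.2586, 0.3048]
eef_rot: [[0.987, 0.162, 0.0], [0.162, -0.987, 0.0], [0.0, -0.0, -1.0]]
contact_force: [-0.2, -0.0, -4.0]
width: 0.0291
```

Emit:
drive_tool(slide=[[0.001, -0.001, 0.006], [0.003, -0.006, 0.013], [0.006, -0.016, 0.02], [0.01, -0.031, 0.027], [0.014, -0.049, 0.034]], turn=[0, 0, 0, 0, 0])

```text
time: 7.92
tool_pos: [0.4111, 0.2084, 0.3387]
eef_rot: [[0.987, 0.162, 0.0], [0.162, -0.987, -0.0], [0.0, 0.0, -1.0]]
contact_force: [0.0, -0.3, -5.4]
width: 0.0292
```

Emit:
drive_tool(slide=[[0.005, -0.02, 0.006], [0.009, -0.037, 0.013], [0.013, -0.052, 0.02], [0.017, -0.065, 0.022], [0.021, -0.077, 0.022]], turn=[0, 0, 0, 0, 0])

```text
time: 8.55
tool_pos: [0.4322, 0.1318, 0.3603]
eef_rot: [[0.987, 0.162, 0.0], [0.162, -0.987, 0.0], [0.0, -0.0, -1.0]]
contact_force: [0.4, 0.8, -4.2]
width: 0.0295
```

Emit:
drive_tool(slide=[[0.003, -0.013, 0.0], [0.008, -0.03, 0.0], [0.013, -0.051, 0.0], [0.019, -0.075, 0.0], [0.025, -0.1, 0.0]], turn=[0, 0, 0, 0, 0])

```text
time: 9.18
tool_pos: [0.457, 0.0316, 0.36]
eef_rot: [[0.987, 0.162, -0.0], [0.162, -0.987, 0.0], [-0.0, -0.0, -1.0]]
contact_force: [0.7, -0.0, -3.8]
width: 0.0296
```

Emit:
drive_tool(slide=[[0.006, -0.024, 0.0], [0.011, -0.044, 0.0], [0.016, -0.061, 0.0], [0.02, -0.075, 0.0], [0.024, -0.089, 0.0]], turn=[0, 0, 0, 0, 0])

```text
time: 9.8
tool_pos: [0.4811, -0.057, 0.3602]
eef_rot: [[0.987, 0.162, -0.0], [0.162, -0.987, 0.0], [-0.0, -0.0, -1.0]]
contact_force: [0.4, 0.8, -4.3]
width: 0.0296
```

Emit:
drive_tool(slide=[[0.004, -0.015, 0.0], [0.009, -0.034, 0.0], [0.014, -0.055, 0.0], [0.019, -0.078, 0.0], [0.024, -0.099, 0.0]], turn=[0, 0, 0, 0, 0])

```text
time: 10.42
tool_pos: [0.5052, -0.1569, 0.3602]
eef_rot: [[0.987, 0.162, -0.0], [0.162, -0.987, -0.0], [-0.0, 0.0, -1.0]]
contact_force: [-0.1, 0.5, -4.6]
width: 0.0295
```

Emit:
drive_tool(slide=[[0.004, -0.017, 0.0], [0.007, -0.029, 0.0], [0.01, -0.038, 0.0], [0.012, -0.044, 0.0], [0.014, -0.05, 0.0]], turn=[0, 0, 0, 0, 0])

```text
time: 11.05
tool_pos: [0.5191, -0.2054, 0.3603]
eef_rot: [[0.987, 0.162, 0.0], [0.162, -0.987, 0.0], [0.0, -0.0, -1.0]]
contact_force: [0.7, -0.1, -4.5]
width: 0.0294
```

Emit:
drive_tool(slide=[[0.002, -0.007, 0.0], [0.004, -0.017, 0.0], [0.006, -0.028, 0.0], [0.008, -0.038, 0.0], [0.009, -0.043, 0.0]], turn=[0, 0, 0, 0, 0])

```text
time: 11.68
tool_pos: [0.528, -0.2491, 0.3601]
eef_rot: [[0.987, 0.161, -0.0], [0.161, -0.987, 0.0], [-0.0, -0.0, -1.0]]
contact_force: [0.1, -0.3, -3.6]
width: 0.0294
```

```bash
python3 -c "
from h import *
r=series(24);print(r[::1,:2].round(3).tolist());print(fit(r));np.save('r2.npy',r);print(r[:,2:].min(0),r[:,2:].max(0));print(manip.read_state()['tool_pos'],manip.read_state()['time']);save('s2.png',tilt()[4])"
```

```text
[[11.675, 0.005], [11.725, -0.001], [11.775, -0.01], [11.825, -0.017], [11.875, -0.022], [11.925, -0.027], [11.975, -0.029], [12.025, -0.03], [12.075, -0.028], [12.125, -0.024], [12.175, -0.02], [12.225, -0.013], [12.275, -0.006], [12.325, 0.001], [12.375, 0.008], [12.425, 0.013], [12.475, 0.019], [12.525, 0.022], [12.575, 0.023], [12.625, 0.024], [12.675, 0.021], [12.725, 0.017], [12.775, 0.011], [12.825, 0.005]]
(array([-2.81568062e-03,  7.08776550e-03, -2.57744611e-02,  5.47968590e+00]), np.float64(0.0005985632998967948))
[ 1.14100000e+03 -1.23707231e-01] [ 1.19500000e+03 -1.23553147e-01]
[ 0.52790251 -0.24833706  0.36024134] 12.875
```

View pics/s2.png

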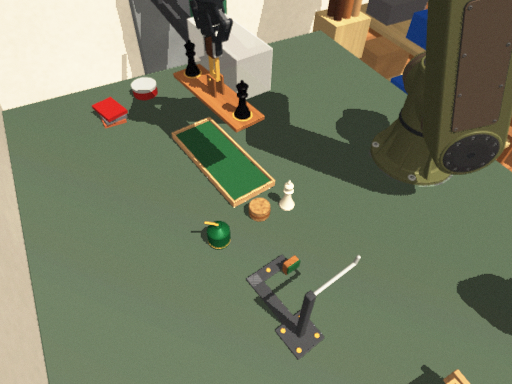

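```bash
python3 - <<'E'
from plan import *
r=np.load('r2.npy');x,_=fit(r);w=5.345
th,om,_=state(r,.10)
s,v,tr=plan(th,om,w,0,20);print(th,om,abs(tr).max(),s.round(4),manip.read_state()['time'],r[-1,0])
q=np.linspace(0,1,21)[1:];rows(s,0*q,-.167*q*q*(3-2*q),np.radians(9))
E
```

```text
-0.007377309835851538 -0.14079003017433486 0.02377101135880802 [-0.0006 -0.0017 -0.0027 -0.0032 -0.0032 -0.0027 -0.002  -0.0015 -0.0015
 -0.0021 -0.003  -0.004  -0.0046 -0.0046 -0.0039 -0.0027 -0.0015 -0.0006
 -0.0001  0.    ] 12.925 12.825
[[0.0, -0.001, -0.001], [0.0, -0.002, -0.005], [0.0, -0.003, -0.01], [0.001, -0.003, -0.017], [0.001, -0.003, -0.026]]
[[-0.001, 0.0, -0.01], [-0.001, 0.001, -0.021], [-0.001, 0.002, -0.033], [-0.001, 0.002, -0.045], [-0.001, 0.001, -0.058]]
[[0.0, -0.001, -0.012], [0.001, -0.002, -0.024], [0.001, -0.003, -0.036], [0.001, -0.003, -0.047], [0.001, -0.002, -0.057]]
[[-0.001, 0.001, -0.009], [-0.001, 0.003, -0.016], [-0.001, 0.003, -0.021], [-0.001, 0.004, -0.025], [-0.001, 0.004, -0.026]]
```

Emit:
drive_tool(slide=[[0, -0.0006, -0.001], [0, -0.0017, -0.005], [0, -0.0027, -0.01], [0, -0.0032, -0.017], [0, -0.0032, -0.026]], turn=[-0.003, -0.006, -0.009, -0.012, -0.015])

```text
time: 13.55
tool_pos: [0.5279, -0.2516, 0.3336]
eef_rot: [[0.99, 0.138, -0.0], [0.138, -0.99, 0.0], [-0.0, -0.0, -1.0]]
contact_force: [0.4, 0.1, -4.9]
width: 0.0294
```

Emit:
drive_tool(slide=[[0, 0.0005, -0.01], [0, 0.0012, -0.021], [0, 0.0017, -0.033], [0, 0.0017, -0.045], [0, 0.0011, -0.058]], turn=[0, 0, 0, 0, 0])

```text
time: 14.18
tool_pos: [0.5279, -0.2505, 0.2754]
eef_rot: [[0.99, 0.139, 0.0], [0.139, -0.99, -0.0], [0.0, 0.0, -1.0]]
contact_force: [0.2, -0.2, -4.5]
width: 0.0291
```

Emit:
drive_tool(slide=[[0, -0.0009, -0.012], [0, -0.0019, -0.024], [0, -0.0025, -0.036], [0, -0.0025, -0.047], [0, -0.0018, -0.057]], turn=[0, 0, 0, 0, 0])

```text
time: 14.8
tool_pos: [0.5279, -0.2522, 0.2185]
eef_rot: [[0.99, 0.139, -0.0], [0.139, -0.99, 0.0], [-0.0, -0.0, -1.0]]
contact_force: [-0.4, -0.1, -4.0]
width: 0.0294
```

Emit:
drive_tool(slide=[[0, 0.0012, -0.009], [0, 0.0024, -0.016], [0, 0.0033, -0.021], [0, 0.0038, -0.025], [0, 0.0039, -0.026]], turn=[0, 0, 0, 0, 0])

```text
time: 15.42
tool_pos: [0.5279, -0.2483, 0.1931]
eef_rot: [[0.99, 0.139, -0.0], [0.139, -0.99, 0.0], [-0.0, -0.0, -1.0]]
contact_force: [0.4, -0.8, -3.5]
width: 0.0293
```

```bash
python3 - <<'E'
from h import *
r=series(24);print(r[:,1].round(3));print(fit(r));np.save('r3.npy',r)
s=manip.read_state();print(s['tool_pos'],s['time'],s['eef_rot'][:2,0],r[:,3].mean())
for nm in('top','scene'):
    p,d=manip.camera(nm);W=world(nm,d);h=cv2.cvtColor(p,cv2.COLOR_RGB2HSV)
    save(nm+'3.png',p)
    B=(d>0)&(abs(W[...,0]-.528)<.12)&(abs(W[...,1]+.248)<.2)
    m=B&(W[...,2]>.045)&(W[...,2]<.085)&(h[...,0]<14)&(h[...,1]>110);P=W[m]
    print(nm,'tray',len(P),cv2.minAreaRect((P[:,:2]*1000).astype(np.float32)),P[:,2].mean())
    m=B&(W[...,2]>.0165)&(W[...,2]<.027);P=W[m];print('rim',len(P),cv2.minAreaRect((P[:,:2]*1000).astype(np.float32)))
E
```

```text
[ 0.003  0.002  0.002  0.    -0.001 -0.001 -0.003 -0.002 -0.003 -0.004
 -0.004 -0.004 -0.003 -0.004 -0.002 -0.002 -0.001 -0.    -0.001  0.
  0.002  0.003  0.003  0.003]
(array([-1.62574538e-04,  3.34455069e-03,  1.09271911e-03,  4.55926343e+00]), np.float64(0.0005278188393383512))
[ 0.52790311 -0.24834691  0.19326441] 16.625 [0.99034375 0.13863354] -0.1236972855488571
top tray 352 ((514.8084716796875, -165.77960205078125), (71.6549301147461, 126.37371063232422), 11.875741958618164) 0.06862060842066085
rim 295 ((527.82958984375, -244.75466918945312), (140.24916076660156, 345.073974609375), 8.067848205566406)
scene tray 1172 ((528.6926879882812, -244.76510620117188), (84.7655029296875, 292.1376037597656), 7.883946895599365) 0.06949107861432233
rim 447 ((528.319091796875, -245.4595489501953), (141.24732971191406, 350.2085266113281), 7.956644535064697)
```

View pics/scene3.png

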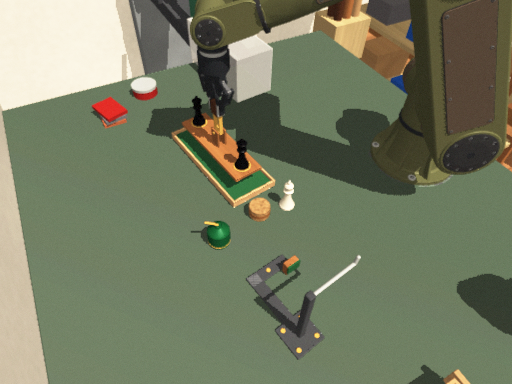

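The tray hangs still (swing about 0.004 rad), 45 mm above the floor and centred within about 1 mm of the rim. I'll hold it there, then lower slowly.

Emit:
drive_tool(slide=[[0, 0, 0], [0, 0, 0], [0, 0, 0], [0, 0, 0], [0, 0, 0]], turn=[0, 0, 0, 0, 0])

```text
time: 17.35
tool_pos: [0.5279, -0.2483, 0.1933]
eef_rot: [[0.99, 0.139, -0.0], [0.139, -0.99, 0.0], [-0.0, -0.0, -1.0]]
contact_force: [0.2, -0.3, -4.8]
width: 0.0294
```

Emit:
drive_tool(slide=[[0, 0, 0], [0, 0, 0], [0, 0, 0], [0, 0, 0], [0, 0, 0]], turn=[0, 0, 0, 0, 0])

```text
time: 17.98
tool_pos: [0.5279, -0.2484, 0.1933]
eef_rot: [[0.99, 0.139, 0.0], [0.139, -0.99, -0.0], [0.0, 0.0, -1.0]]
contact_force: [-1.0, 0.3, -4.0]
width: 0.0292
```

Emit:
drive_tool(slide=[[0, 0, 0], [0, 0, 0], [0, 0, 0], [0, 0, 0], [0, 0, 0]], turn=[0, 0, 0, 0, 0])

```text
time: 18.6
tool_pos: [0.5279, -0.2483, 0.1933]
eef_rot: [[0.99, 0.139, -0.0], [0.139, -0.99, 0.0], [-0.0, -0.0, -1.0]]
contact_force: [-1.1, 0.3, -3.6]
width: 0.0291
```

Emit:
drive_tool(slide=[[0, 0, 0], [0, 0, 0], [0, 0, 0], [0, 0, 0], [0, 0, 0]], turn=[0, 0, 0, 0, 0])

```text
time: 19.23
tool_pos: [0.5279, -0.2483, 0.1933]
eef_rot: [[0.99, 0.139, 0.0], [0.139, -0.99, -0.0], [0.0, 0.0, -1.0]]
contact_force: [0.7, 0.6, -3.8]
width: 0.0296
```

Emit:
drive_tool(slide=[[0, 0, -0.002], [0, 0, -0.006], [0, 0, -0.01], [0, 0, -0.014], [0, 0, -0.018]], turn=[0, 0, 0, 0, 0])

```text
time: 19.85
tool_pos: [0.5279, -0.2483, 0.1749]
eef_rot: [[0.99, 0.139, -0.0], [0.139, -0.99, 0.0], [-0.0, -0.0, -1.0]]
contact_force: [-0.2, -0.1, -4.8]
width: 0.0294
```

Emit:
drive_tool(slide=[[0, 0, -0.004], [0, 0, -0.008], [0, 0, -0.012], [0, 0, -0.015], [0, 0, -0.018]], turn=[0, 0, 0, 0, 0])

```text
time: 20.48
tool_pos: [0.5279, -0.2484, 0.1571]
eef_rot: [[0.99, 0.139, 0.0], [0.139, -0.99, -0.0], [0.0, 0.0, -1.0]]
contact_force: [0.2, -0.9, -3.6]
width: 0.0291
```

Emit:
drive_tool(slide=[[0, 0, -0.001], [0, 0, -0.002], [0, 0, -0.003], [0, 0, -0.004], [0, 0, -0.005]], turn=[0, 0, 0, 0, 0])

```text
time: 21.1
tool_pos: [0.5279, -0.2483, 0.1522]
eef_rot: [[0.99, 0.139, 0.0], [0.139, -0.99, -0.0], [0.0, 0.0, -1.0]]
contact_force: [-1.1, 0.2, -3.7]
width: 0.0295
```

Contact is expected near z 0.1477, so I'll take small steps from here and watch the force.

Emit:
drive_tool(slide=[[0, 0, -0.0007], [0, 0, -0.0014], [0, 0, -0.0021], [0, 0, -0.0028], [0, 0, -0.0035]], turn=[0, 0, 0, 0, 0])

```text
time: 21.72
tool_pos: [0.5279, -0.2483, 0.1487]
eef_rot: [[0.99, 0.139, 0.0], [0.139, -0.99, 0.0], [0.0, -0.0, -1.0]]
contact_force: [-0.8, -0.5, -4.4]
width: 0.0294
```

Emit:
drive_tool(slide=[[0, 0, -0.0004], [0, 0, -0.0008]], turn=[0, 0])

```text
time: 21.98
tool_pos: [0.5279, -0.2483, 0.1479]
eef_rot: [[0.99, 0.139, -0.0], [0.139, -0.99, -0.0], [-0.0, 0.0, -1.0]]
contact_force: [0.6, -0.4, -4.5]
width: 0.0293
```

Emit:
drive_tool(slide=[[0, 0, -0.0004], [0, 0, -0.0008]], turn=[0, 0])

```text
time: 22.22
tool_pos: [0.528, -0.2483, 0.1475]
eef_rot: [[0.99, 0.139, 0.0], [0.139, -0.99, -0.0], [0.0, 0.0, -1.0]]
contact_force: [-2.5, 0.9, 1.6]
width: 0.0297
```

```bash
python3 -c "
from h import *
r=series(6);print(r.round(4));s=manip.read_state();print(s['contact_force'],s['tool_pos'])"
```

```text
[[ 2.2225e+01 -5.0000e-04  9.5200e+02 -1.2360e-01]
 [ 2.2275e+01 -3.0000e-04  9.7500e+02 -1.2380e-01]
 [ 2.2325e+01 -4.0000e-04  9.6000e+02 -1.2360e-01]
 [ 2.2375e+01  3.0000e-04  9.5600e+02 -1.2370e-01]
 [ 2.2425e+01  6.0000e-04  9.6700e+02 -1.2370e-01]
 [ 2.2475e+01  7.0000e-04  9.7300e+02 -1.2370e-01]]
[-2.20290529  1.76573262  2.44319417] [ 0.52797582 -0.24835825  0.1474839 ]
```

Touchdown: the force went from −4.4 N to about +2 N and the tilt is 0. I'll open gradually so the handle settles against a finger.

Emit:
drive_tool(slide=[[0, 0, 0], [0, 0, 0], [0, 0, 0]], turn=[0, 0, 0], jaw=0.4, force=20)

```text
time: 22.9
tool_pos: [0.5279, -0.2484, 0.1472]
eef_rot: [[0.99, 0.139, 0.0], [0.139, -0.99, -0.0], [0.0, 0.0, -1.0]]
contact_force: [-0.9, 0.3, -0.8]
width: 0.0345
```

Emit:
drive_tool(slide=[[0, 0, 0], [0, 0, 0], [0, 0, 0]], turn=[0, 0, 0], jaw=0.5)

```text
time: 23.28
tool_pos: [0.5279, -0.2483, 0.1472]
eef_rot: [[0.99, 0.139, 0.0], [0.139, -0.99, 0.0], [0.0, 0.0, -1.0]]
contact_force: [0.8, 0.2, 0.9]
width: 0.0428
```

Emit:
drive_tool(slide=[[0, 0, 0], [0, 0, 0], [0, 0, 0]], turn=[0, 0, 0], jaw=0.65)

```text
time: 23.65
tool_pos: [0.5279, -0.2484, 0.1472]
eef_rot: [[0.99, 0.139, 0.0], [0.139, -0.99, -0.0], [0.0, 0.0, -1.0]]
contact_force: [-0.7, -0.1, -0.1]
width: 0.0553
```

Emit:
drive_tool(slide=[[0, 0, 0], [0, 0, 0], [0, 0, 0]], turn=[0, 0, 0], jaw=0.8)

```text
time: 24.02
tool_pos: [0.5279, -0.2484, 0.1472]
eef_rot: [[0.99, 0.139, 0.0], [0.139, -0.99, 0.0], [0.0, 0.0, -1.0]]
contact_force: [0.5, -0.8, -0.3]
width: 0.0682
```

Emit:
drive_tool(slide=[[0, 0, 0], [0, 0, 0], [0, 0, 0], [0, 0, 0]], turn=[0, 0, 0, 0], jaw=0.95)

```text
time: 24.52
tool_pos: [0.5279, -0.2483, 0.1472]
eef_rot: [[0.99, 0.139, 0.0], [0.139, -0.99, 0.0], [0.0, -0.0, -1.0]]
contact_force: [-0.8, -0.3, -0.2]
width: 0.081
```

```bash
python3 - <<'E'
from h import *
st,p,d=cam('wrist');_,p2,_=cam('scene')
save('rel.png',np.hstack([p[::1],cv2.resize(p2[60:220,140:300],(384,384))])[:, :][:,:896][::1,::1]) if 0 else save('rel.png',cv2.resize(np.hstack([p,cv2.resize(p2[60:220,140:300],(384,384))]),(800,343)))
print(tilt()[1:4])
E
```

```text
(np.float64(-0.0015795540941783638), 947, np.float64(-0.12316288043093947))
```

View pics/rel.png

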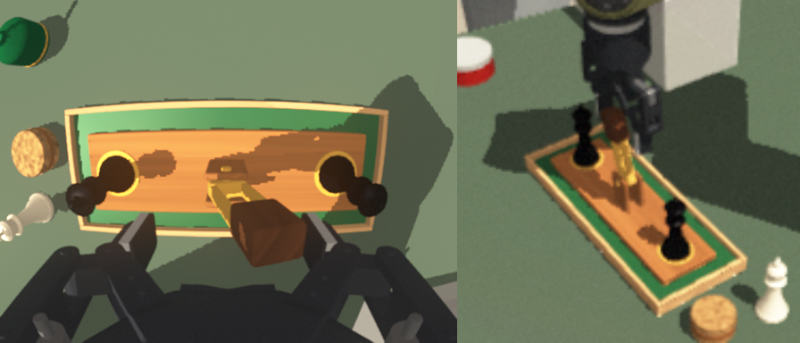

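The tray sits flat inside the rim. The handle has leaned over towards the right finger at (320,240), well away from the queens. I'll back straight up.

Emit:
drive_tool(slide=[[0, 0, 0.003], [0, 0, 0.008], [0, 0, 0.014], [0, 0, 0.022], [0, 0, 0.03]], turn=[0, 0, 0, 0, 0], jaw=1)

```text
time: 25.3
tool_pos: [0.528, -0.2483, 0.1779]
eef_rot: [[0.99, 0.139, 0.0], [0.139, -0.99, -0.0], [0.0, 0.0, -1.0]]
contact_force: [0.1, -0.1, 0.3]
width: 0.0854
```

Emit:
drive_tool(slide=[[0, 0, 0.01], [0, 0, 0.03], [0, 0, 0.06], [0, 0, 0.1], [0, 0, 0.14]], turn=[0, 0, 0, 0, 0])

```text
time: 25.92
tool_pos: [0.5277, -0.2482, 0.319]
eef_rot: [[0.99, 0.139, 0.0], [0.139, -0.99, -0.0], [0.0, 0.0, -1.0]]
contact_force: [0.5, 0.2, -0.5]
width: 0.0853
```

Emit:
drive_tool(slide=[[0, 0, 0], [0, 0, 0], [0, 0, 0], [0, 0, 0], [0, 0, 0]], turn=[0, 0, 0, 0, 0])

```text
time: 26.55
tool_pos: [0.5279, -0.2483, 0.3168]
eef_rot: [[0.99, 0.139, -0.001], [0.139, -0.99, 0.0], [-0.001, -0.0, -1.0]]
contact_force: [0.1, -0.1, -0.5]
width: 0.0852
```

```bash
python3 - <<'E'
from h import *
p,d=manip.camera('scene');W=world('scene',d);h=cv2.cvtColor(p,cv2.COLOR_RGB2HSV);s=manip.read_state()
B=(d>0)&(abs(W[...,0]-.528)<.12)&(abs(W[...,1]+.248)<.2)
m=B&(W[...,2]>.016)&(W[...,2]<.035)&(h[...,0]<14)&(h[...,1]>110);P=W[m]
print(cv2.minAreaRect((P[:,:2]*1000).astype(np.float32)),np.linalg.lstsq(np.c_[P[:,:2],np.ones(len(P))],P[:,2],rcond=None)[0],P[:,2].mean())
m=((W[...,2]>.02)&(W[...,2]<.13)&(W[...,0]>.38)&(W[...,0]<.72)&(W[...,1]>-.06)&(W[...,1]<.09)&(d>0)).astype(np.uint8)
n,l,st,_=cv2.connectedComponentsWithStats(m)
for i in range(1,n):
    if st[i,4]>25: Q=W[l==i];print('obj',Q.mean(0).round(3))
print(s['contact_force'],s['width'],s['tool_pos'])
save('end.png',np.hstack([cv2.resize(p[40:240,120:320],(384,384)),manip.camera('top')[0][:, 150:450]]))
E
```

```text
((529.5606689453125, -244.97048950195312), (83.3256607055664, 291.8946533203125), 7.865472793579102) [-0.01720524 -0.00413275  0.03185995] 0.023686876652236177
obj [ 0.445 -0.003  0.057]
obj [ 0.524 -0.012  0.032]
obj [0.656 0.022 0.05 ]
[-0.68413983  0.40400204 -0.03758082] 0.08537112802128777 [ 0.52788532 -0.24833417  0.31692362]
```

View pics/end.png

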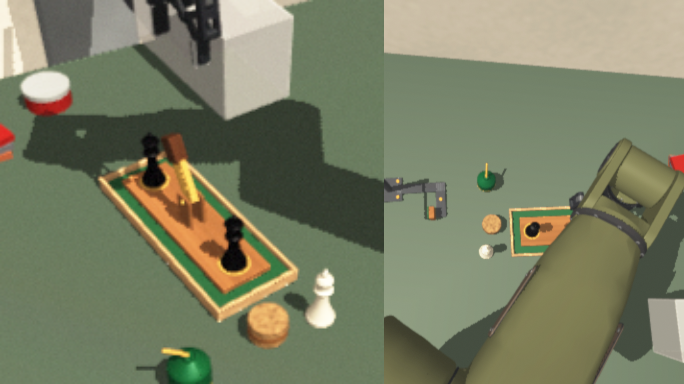

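The tray is flat inside the rim and the gripper is clear above it. The handle has fallen to its stop, and the king, cork and can measure where they started.

```bash
python3 -c "
from rig import manip
print(manip.sign_off())"
```

```text
the job is handed in; nothing more can be done
None
```

The tray is standing flat in the drying base with the handle released, and I handed the job in at about 26.6 s of the 72 s allowed. The sign-off gave no verdict.

- **Unhooking:** I gripped the walnut block, lifted it 30 mm and drew it off the hook. The tray swung free at about 0.32 rad.
- **Carrying:** One carry was timed to cancel the swing, which left 0.027 rad. A small correction on the way down brought that to about 0.004 rad.
- **Holding and setting down:** The tray hung level 45 mm above the base floor for nearly 4 s. I then lowered it in small steps until the force showed it had touched down. I opened the fingers gradually and backed straight up.

**Last checks:**
- **Position:** The tray is about 1–2 mm from the centre of the rim and lined up with it (7.9° against 8.0°).
- **Flatness:** Its tilt measured under 0.02 rad, and its top surface is at 23.7 mm against the expected 24 mm.
- **Other objects:** The king, cork block and oil can measure where they were at the start, within about 1 mm.
- **Robot:** The gripper is clear of everything. No wrist force reading at the end of a move passed about 7 N.

No check failed. The two cameras first placed the base centre about 5 mm apart. The closer look before lowering brought them to within 1 mm.

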